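# Unlatch a covered well plate and hold it up to the inspection camera

### The job

Press the sprung knob of the plate seat down and, keeping it down, turn it clockwise all the way to its stop, so that the keeper swings off the plate; then lift the covered well plate out of its seat without tipping it steeply. Hold it up to the tilted inspection camera, centred in front of the lens 120 mm from the glass, with its flat underside facing the lens squarely and its long sides parallel to the long sides of the camera's box, lid side up, and finish there still holding it in the air, at rest, with only the gripper carrying it. Leave the vial, jar, pen and puck alone.

Things in the scene. Friction and masses are not known exactly. Their poses are not given: they have to be found in the camera images.
- seat: Fixed seat: base board 100 x 210 x 8 mm (seat y -130 to 80). Origin on the bench under the plate's centre, z up. A pedestal carries the plate 34 mm up; it is 36 mm wide (x) where |y| < 31 mm, so fingers pass beside the plate's middle, and 66 mm wide at the ends, where 5 mm lips stand about 2 mm off the plate. Knob axis at y = -67 mm, in a round housing of radius 22, height 46 mm.
- knob (a joint): How far the sprung knob is pressed down, m: 0 released, 0.007 fully down. The spring takes 4 N to start, 10 N fully down, and pops up when let go. Unless it is down by more than 4.5 mm an inner stop firmly blocks turning beyond about 0.1 rad; from 0.9 rad on it may be let up.
- keeper (a joint): Turn of knob and steel keeper together, rad, growing clockwise seen from above: starts at 0 to 0.08 (keeper over the plate's end), hard stop at 1.35 (keeper clear of the plate). Light friction (0.05 N m), stays where it is left. The turn has no spring.
- knob_grip (a point): On the knob's axis, 91 mm above the bench when released; put the TCP here. Knob: upright black bar 10 mm thick (point x), 34 mm long (point y, at turn 0 pointing along seat y to the plate), top 5 mm above this point, standing on a disc 42 mm wide, 4 mm thick, its top 21 mm below this point (fingertips end 2 mm above it). Point and axes move with the knob.
- keeper_tip (a point): Tip of the steel keeper, a flat finger 12 mm wide, 4 mm thick, reaching 36 mm from the knob's axis, 50 to 54 mm above the bench; at turn 0 it lies 2 mm above the plate's lid, 10 mm in over its end, and holds the plate in. It turns with the knob but does not go down with it.
- plate: The covered well plate: white tray under a clear lid, one rigid block 58 mm (x) by 83 mm (y) by 14 mm (z), about 70 g. Origin at the centre of its underside, z up through the lid. It lies in the seat, its axes along the seat's. Grip it across its 58 mm width at the middle of its long sides.
- plate_mid (a point): Centre of the plate block, 7 mm above its underside; axes as the plate.
- cam_base: Fixed foot of the inspection camera: cream board 140 x 110 x 12 mm, with two upright grey cheeks up to 72 mm high. Origin on the bench, z up; the camera leans back to its -x side, roughly towards the robot.
- cam_head: Inspection camera's head: black box 50 (x) by 80 (y, the long sides) by 42 mm with a round lens barrel 42 mm wide and a white ring. Origin at the centre of the lens glass, 95 mm above the bench; z is the optical axis, out of the lens: it looks up, leaning 0.4 rad (23 degrees) from vertical towards the foot's -x. y is level.
- view_point (a point): The empty point on the optical axis 120 mm from the lens glass, about 205 mm above the bench, where the centre of the plate must be; axes as the camera head.
- vial: Bystander: clear capped vial, 25 mm diameter (cap 29 mm), 96 mm tall, standing loose. Origin at the centre of its underside.
- jar: Bystander: squat jar, 56 mm diameter, 70 mm tall, standing loose. Origin at the centre of its underside.
- pen: Bystander: black marker, 130 x 10 x 10 mm, lying loose along its x axis. Origin below its middle.
- puck: Bystander: black round pad with cream top, 100 mm diameter, 26 mm high, heavy, loose. Origin at the centre of its underside.
Things that resemble listed ones, but are neither listed nor needed, are in the scene too. Of the things shaped like the plate, the white one is meant.

How it is judged:
By the outcome, as a careful person would: the job done as asked, in the order asked, and still so for the second after the job is handed in, while the arm keeps its last pose, push and grip.
It also fails if it takes over 51 s, if anything falls off the work surface, if the arm or the gripper's body presses on something with over 40 N, if the wrist force passes 120 N, or if a joint passes its speed limit or range.

### The arm

A 6-joint arm with a two-finger parallel gripper is mounted at the origin on the work surface. World frame = base frame: x ahead of the robot, y to its left, z up, the work surface at z = 0. Lengths are in m, angles in rad, forces in N, time in s.
With the tool pointing down it reaches from about 0.375 to 0.9 m from the base axis. Payload 3.1 kg.
Tool frame: the origin (TCP) lies between the finger pads, 19 mm behind the fingertips; this is the grasp point; z points along the fingers, y is the line along which they close (so a half turn about z gives the same grasp; the last joint's range is limited). The gripper opens to 87 mm and grips with 3 to 60 N. Pads are 19 mm wide; open, the fingers measure 117 mm over their backs; the gripper's body (75 mm by 190 mm) begins 51 mm behind the grasp point.
Start: joints at [-1.472, 0.527, 1.433, -0, 1.181, -0.178], TCP at [0.171, -0.601, 0.241] pointing down, gripper open.
Joint ranges: [-3.08, 3.08], [-0.75, 2.2], [0.22, 2.44], [-1.43, 4.57], [0, 2.65], [-2.85, 2.85]. Speed limits (rad/s): [2.79, 2.79, 3.14, 3.14, 3.14, 3.14].

### API

Orientations are given as a unit quaternion [x, y, z, w].
In Python, from rig import robot gives the robot as it stands. The module is installed in compiled form; this text tells all that it offers.
- The arm moves only by the tool play_rows, never from a script. Its arguments are lists of equal length, an entry for each row: "gripper": the closure, from -1 (fully open) to 1 (shut); "delta_pos": the shift along the tool's x, y, z in cm, a list of three; "turn": the turn, a rotation vector about the tool's x, y, z in rad, a list of three. A call has 1 to 12 rows; each row is the pose to reach, as a shift and turn from the pose commanded when the call began, along the tool's axes at that moment; what a row does not reach only later rows make up. A row lasts 1/8 s, in which the tool goes at most 62.5 mm and 10.7 degrees, less where a joint would pass 70% of its speed; a pose out of reach is approached as far as the arm can. A call with a gripper value outside its range is refused whole. The fingers move at their own pace and stop on an object; "squeeze" is the grip in N (left out, the last holds). Time passes only in rows, so rows that repeat a pose let the fingers close. It gives the time, the measured TCP pose, the force, the opening and the grip force at its end, in the units of the state.
- robot.get_obs(): the state, without advancing time (a new reading comes with each control period).
- robot.camera(name): name is "scene" or "top" or "wrist"; returns a dict with "color" (420x560x3 uint8, red, green, blue), "vfov" (degrees; the focal length in pixels is half the picture's height over the tangent of half this angle, whatever the lens; pixels are square), "cx", "cy" (the principal point, pixels), "k1" (the pictures are not rectified: a ray, as slopes to the right and down, at radius r is drawn at 1 + k1 r^2 times it, then the intrinsics apply), "R" (3x3) and "t" (3): a world point X has camera coordinates R X + t. Camera axes: x right, y down, z forward; pixel columns grow to the right and rows downward; lengths in m; the calibration is good to about 2 mm. A picture is of the moment at which its call begins. There is no depth.
- robot.hand_in(): hands the job in; it is judged then, once.
The state is a dict: "time": time; "q": joint angles; "joint_velocities": joint speeds; "joint_torque": joint torques, N m; "position": TCP position; "tool_rot": TCP orientation; "ft_force": force on the tool from outside, world axes, zero at the start; "moment": the same for the moment, N m; "grip_width": finger opening in m; "grip_force": force on a finger pad.
Only numpy, scipy, OpenCV 4.12 (cv2) and the standard library are available. Lean on these libraries where they do the work, as an engineer would, in place of code of your own. Each camera call takes 0.05 s, during which the arm holds its last target. There are 200 camera calls.

## Working session

There is one attempt and no reset: what is moved stays moved. The work goes in short steps, Python scripts to look and compute and a tool call to move; the robot and the scene stay as the last step left them, time stands still between calls to the robot, and variables do not carry over. Pictures are saved under pics/ and viewed, at most 10 in all, crops included, and the job is handed in when it is done.

Besides the shell and the picture viewer there is one more tool, called after "Emit:" as name(argument=value, ...) on one line, values as JSON. play_rows: Moves the arm, as the interface text tells. Its arguments: {"type":"object","properties":{"gripper":{"type":"array","items":{"type":"number"}},"delta_pos":{"type":"array","items":{"type":"array","items":{"type":"number"}}},"turn":{"type":"array","items":{"type":"array","items":{"type":"number"}}},"squeeze":{"type":"number"}},"required":["gripper","delta_pos","turn"]}

```bash
mkdir -p pics; cat > h.py <<'E'
import numpy as np, cv2
from rig import robot
def cam(n):
    c=robot.camera(n); h=c["color"].shape[0]
    c["f"]=h/2/np.tan(np.radians(c["vfov"])/2); c["R"]=np.array(c["R"]); c["t"]=np.array(c["t"]); return c
def K(c): return np.array([[c["f"],0,c["cx"]],[0,c["f"],c["cy"]],[0,0,1.]]), np.array([c["k1"],0,0,0.])
def proj(c,X):
    k,d=K(c); p,_=cv2.projectPoints(np.atleast_2d(np.array(X,float)),cv2.Rodrigues(c["R"])[0],c["t"],k,d); return p[:,0]
def ray(c,uv):
    k,d=K(c); n=cv2.undistortPoints(np.array(uv,float).reshape(-1,1,2),k,d)[:,0]
    return -c["R"].T@c["t"], np.c_[n,np.ones(len(n))]@c["R"]
def atz(c,uv,z):
    o,r=ray(c,uv); return o+r*((z-o[2])/r[:,2])[:,None]
def save(c,name,box=None,s=1):
    im=c["color"][...,::-1]
    if box: im=im[box[1]:box[3],box[0]:box[2]]
    cv2.imwrite("pics/"+name,cv2.resize(im,None,fx=s,fy=s,interpolation=cv2.INTER_CUBIC))
E
python3 - <<'E'
from h import *
import pickle
for n in("scene","top","wrist"):
    c=cam(n); save(c,n+"0.png",s=1.4); pickle.dump(c,open(n+"0.pkl","wb")); print(n,c["f"],c["k1"],-c["R"].T@c["t"])
o=robot.get_obs(); print(o["tool_rot"],o["position"],o["time"],o["ft_force"])
E
```

```text
scene 499.1206073635515 -0.13825819303440567 [0.97805403 0.82300731 0.78137679]
top 414.8858268624881 -0.117030822265983 [ 0.49855273 -0.00324965  1.0757027 ]
wrist 299.600698361411 -0.03480372581678663 [ 0.24250561 -0.58042597  0.3841447 ]
[ 9.90368943e-01  1.38450788e-01  3.01818250e-05 -8.57555625e-04] [ 0.17137263 -0.60047913  0.24046249] 0.15 [ 0.45757133  0.09370944 -0.1729852 ]
```

View pics/top0.png

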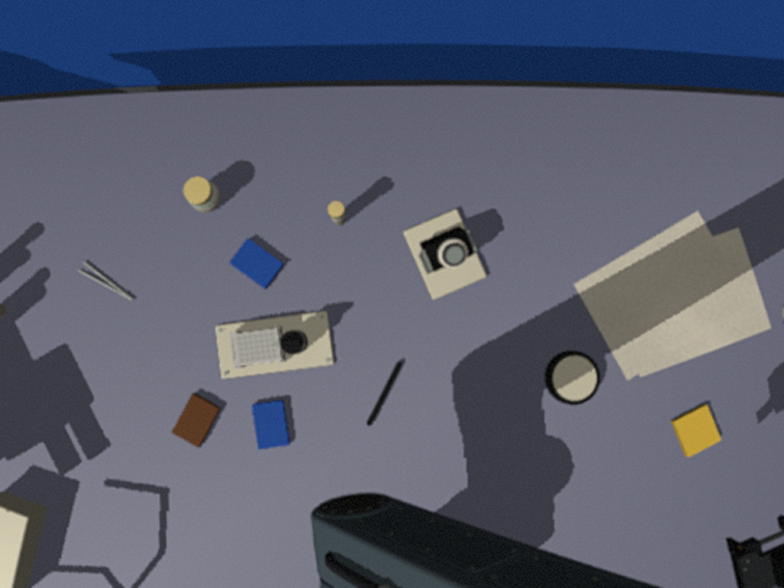

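View pics/scene0.png

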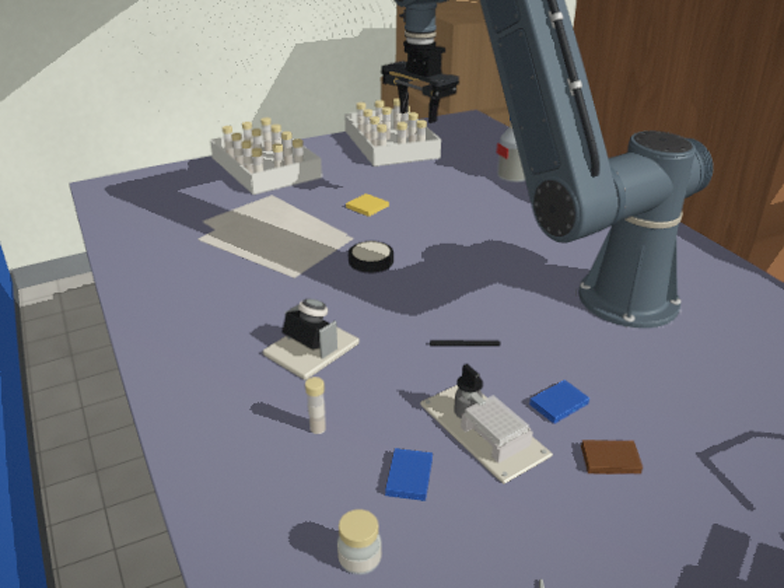

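The top view shows the seat board at about (275,345), with the knob at (293,342) on its −y end, and the camera foot at about (445,253). In the scene view the seat is at (487,430) and the camera at (312,335). Next I'll enlarge both.

```bash
python3 - <<'E'
from h import *
import pickle
t=pickle.load(open("top0.pkl","rb"));s=pickle.load(open("scene0.pkl","rb"))
def crop(c,b,sc):
    return cv2.resize(c["color"][b[1]:b[3],b[0]:b[2],::-1],None,fx=sc,fy=sc,interpolation=cv2.INTER_CUBIC)
a=crop(t,(150,215,250,275),8);cv2.imwrite("pics/tc1.png",a)
a=crop(t,(280,143,355,218),4);b=crop(s,(180,205,265,275),4)
o=np.zeros((300,640,3),np.uint8);o[:300,:300]=a;o[:280,300:640]=b
c2=crop(s,(290,250,400,345),4)[:300]
d=np.zeros((600,640,3),np.uint8);d[:300]=o;d[300:600,:440]=c2;cv2.imwrite("pics/tc2.png",d)
E
```

```text
(no output)
```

View pics/tc1.png

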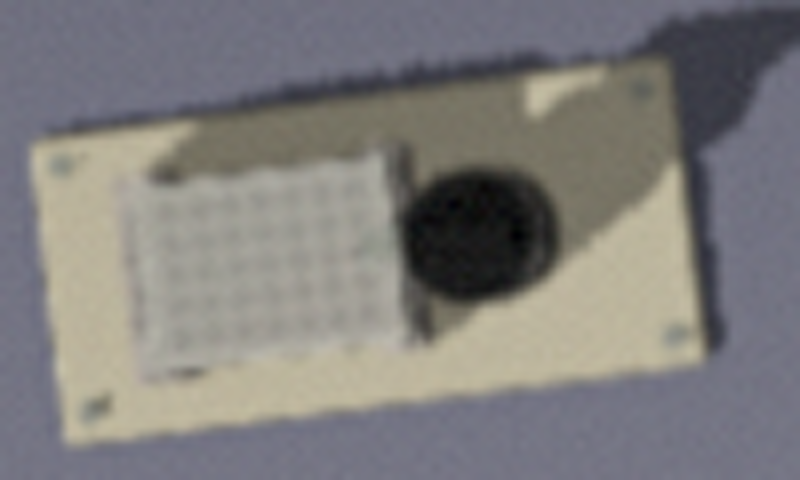

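View pics/tc2.png

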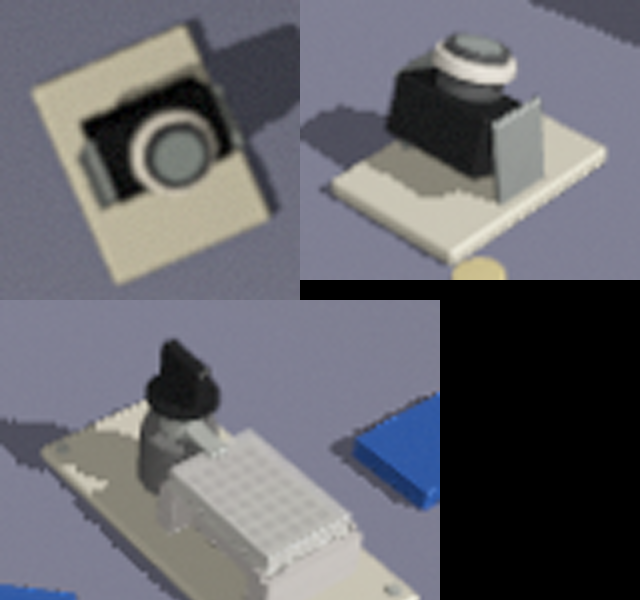

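The crops show the seat board's corners clearly: (32,148), (668,60), (706,360) and (66,442). The camera foot's corners are at (33,90), (187,25), (272,215) and (118,285), and the glass is at (175,152). The keeper lies over the plate's end.

```bash
python3 - <<'E'
from h import *
import pickle
from scipy.optimize import least_squares
t=pickle.load(open("top0.pkl","rb"));s=pickle.load(open("scene0.pkl","rb"))
T=lambda l,x0,y0,sc:np.array([[x0+u/sc-.5+.5/sc,y0+v/sc-.5+.5/sc] for u,v in l])
def W(p,L):
    L=np.array(L)/1000; c,q=np.cos(p[2]),np.sin(p[2]); return np.c_[p[0]+c*L[:,0]-q*L[:,1],p[1]+q*L[:,0]+c*L[:,1],L[:,2]]
def fit(obs,p0):
    f=lambda p:np.concatenate([(proj(c,W(p,L))-uv).ravel() for c,L,uv in obs])
    r=least_squares(f,p0,loss="soft_l1"); print(r.x,np.round(r.fun.reshape(-1,2),1).tolist()); return r.x
ob=[(t,[[50,80,8],[50,-130,8],[-50,-130,8],[-50,80,8]],T([(32,148),(668,60),(706,360),(66,442)],150,215,8))]
p=fit(ob,[.45,.2,.1])
# plate lid top corners and board corner in scene crop (origin 290,250; crop shown at y offset 300)
sc=[(s,[[50,-130,8],[29,41.5,48],[29,-41.5,48]],T([(42,154),(0,0),(0,0)],290,250,4)[:1])]
sc=[(s,[[50,-130,8]],T([(42,154)],290,250,4))]
p=fit(ob+sc,p); np.save("seat.npy",p)
print("knob",W(p,[[0,-67,91]]),"knob top view",proj(t,W(p,[[0,-67,70]])),"keeper",proj(s,W(p,[[0,-67,96],[0,41.5,48]])))
fo=[(70,55),(70,-55),(-70,-55),(-70,55)]
oc=[(t,[[a,b,12] for a,b in fo],T([(33,90),(187,25),(272,215),(118,285)],280,143,4))]
g=fit(oc,[.62,-.1,.3])
oc+= [(s,[[-70,-55,12],[-70,55,12],[70,55,12]],T([(305,152),(605-300,152),(150,250)],180,205,4))][:0]
print("scene proj foot corners in crop",(proj(s,W(g,[[a,b,12] for a,b in fo]))-[180,205])*4+[300,0])
print("glass",atz(t,T([(175,152)],280,143,4),.095),atz(s,T([(477-300,47)],180,205,4),.095)); np.save("foot.npy",g)
o=robot.get_obs();print(o["position"])
E
```

```text
[0.4755637  0.20409656 0.11885501] [[-0.6, -0.9], [0.2, -0.6], [0.5, 0.6], [-0.1, 0.8]]
[0.47506083 0.20486002 0.12180244] [[-0.9, -0.6], [-0.2, -0.5], [0.2, 0.6], [-0.3, 1.1], [-0.8, -2.1]]
knob [[0.48320143 0.1383564  0.091     ]] knob top view [[207.78622474 244.54092694]] keeper [[336.2413013  263.07479864]
 [367.63764955 308.25417914]]
[ 0.64246132 -0.13894756  0.39551299] [[-0.3, -0.5], [-0.3, -0.6], [0.4, 0.9], [0.2, 0.3]]
scene proj foot corners in crop [[448.77660583 249.06040084]
 [327.02635572 175.52046527]
 [484.86694548  78.70612968]
 [606.04109406 142.70384452]]
glass [[ 0.63187151 -0.1417135   0.095     ]] [[ 0.6316363 -0.140117   0.095    ]]
[ 0.17137263 -0.60047913  0.24046249]
```

```bash
cat >> h.py <<'E'
from scipy.spatial.transform import Rotation as Ro
def down(yaw):  # tool z down, tool y at yaw
    y=np.array([np.cos(yaw),np.sin(yaw),0]);z=np.array([0,0,-1.]);return np.c_[np.cross(y,z),y,z]
def go(P,R):
    o=robot.get_obs();R0=Ro.from_quat(o["tool_rot"]).as_matrix()
    print("pos cm",np.round(R0.T@(np.array(P)-o["position"])*100,2),"turn",np.round(Ro.from_matrix(R0.T@R).as_rotvec(),3))
E
python3 - <<'E'
from h import *
go([.45,-.22,.25],down(-.6)); go([.483,.138,.2],down(.12))
E
```

```text
pos cm [ 37.23 -28.95  -0.89] turn [-0.002 -0.001 -0.693]
pos cm [ 50.22 -62.46   4.17] turn [-1.000e-03 -1.000e-03 -1.413e+00]
```

Emit:
play_rows(gripper=[-1, -1, -1, -1, -1, -1, -1, -1, -1, -1, -1, -1], delta_pos=[[6, -5, 0], [12, -10, 0], [18, -14, 0], [24, -19, 0], [30, -24, 0], [37, -29, 0], [40, -36, 0], [42, -42, 1], [45, -48, 2], [47, -54, 3], [49, -60, 4], [50.2, -62.5, 4.2]], turn=[[0, 0, -0.12], [0, 0, -0.24], [0, 0, -0.36], [0, 0, -0.48], [0, 0, -0.6], [0, 0, -0.7], [0, 0, -0.82], [0, 0, -0.94], [0, 0, -1.06], [0, 0, -1.18], [0, 0, -1.3], [0, 0, -1.413]])

```text
time: 1.65
position: [0.4733, 0.067, 0.2079]
tool_rot: [0.662, 0.749, 0.0, 0.0]
ft_force: [0.6, 0.6, -0.7]
grip_width: 0.0868
grip_force: 0.0
```

```bash
python3 - <<'E'
from h import *
import pickle
o=robot.get_obs();print(o["time"],o["position"],o["q"],o["joint_velocities"])
c=cam("wrist"); save(c,"w1.png",s=1.4); pickle.dump(c,open("w1.pkl","wb")); print(-c["R"].T@c["t"])
p=np.load("seat.npy")
from math import cos,sin
for l in([0,-67,96],[0,-67,70],[0,-41.5,48],[29,41.5,48],[-29,41.5,48],[29,-41.5,48],[-29,-41.5,48]):
    x,y,z=np.array(l)/1000; print(l,proj(c,[p[0]+cos(p[2])*x-sin(p[2])*y,p[1]+sin(p[2])*x+cos(p[2])*y,z])*1.4)
E
```

```text
1.65 [0.47326268 0.06702474 0.20790728] [-9.36575561e-02  3.81060212e-01  1.82938431e+00 -3.97760071e-05
  9.30852077e-01 -2.17244614e-01] [ 1.08027574  0.22905361 -0.18962665 -0.00154941 -0.06237207  0.17978248]
[0.4641775  0.14034444 0.35164612]
[0, -67, 96] [[423.24210008 181.62495937]]
[0, -67, 70] [[420.34490922 180.93165642]]
[0, -41.5, 48] [[418.87480557 142.2693277 ]]
[29, 41.5, 48] [[466.00625653   7.34607993]]
[-29, 41.5, 48] [[375.63654845   6.98238775]]
[29, -41.5, 48] [[461.03537093 142.41174793]]
[-29, -41.5, 48] [[376.653642   142.23301351]]
```

View pics/w1.png

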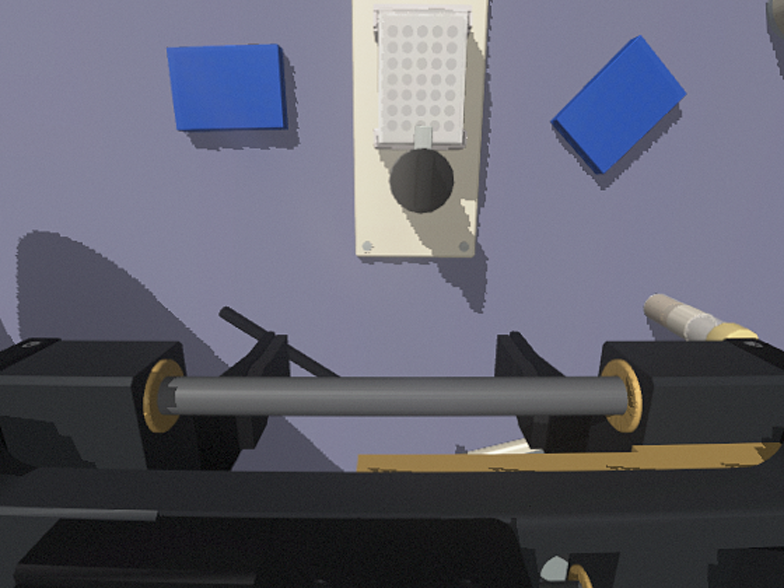

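The wrist view shows the knob disc centred at (421.5,181). The lid corners are near (380,11), (467,11), (463,146) and (377,147), and the lower board corners are at (356,257) and (477,256). I'll refit the seat from these.

```bash
python3 - <<'E'
from h import *
import pickle
from scipy.optimize import least_squares
c=pickle.load(open("w1.pkl","rb"))
L=np.array([[0,-67,70],[29,41.5,48],[-29,41.5,48],[29,-41.5,48],[-29,-41.5,48],[-50,-130,8],[50,-130,8]])/1000
uv=np.array([[421.5,181],[467,11],[379,11],[463.5,146],[377,147],[356,257],[477,256]])/1.4
def W(p):
    a,b=np.cos(p[2]),np.sin(p[2]);return np.c_[p[0]+a*L[:,0]-b*L[:,1],p[1]+b*L[:,0]+a*L[:,1],L[:,2]]
r=least_squares(lambda p:(proj(c,W(p))-uv).ravel(),np.load("seat.npy"),loss="soft_l1");print(r.x,np.round(r.fun.reshape(-1,2),1).tolist())
p=r.x; np.save("seat2.npy",p); k=W(p)[0];print("knob",k)
go([k[0],k[1],.13],down(p[2]))
E
```

```text
[0.47646038 0.20320246 0.1252625 ] [[0.7, 2.0], [0.4, -0.5], [-1.2, -0.5], [-0.5, -0.7], [1.2, -1.3], [0.0, 2.2], [-0.8, 2.7]]
knob [0.48483104 0.13672741 0.07      ]
pos cm [6.01 2.05 7.75] turn [-0.    -0.005  0.006]
```

Emit:
play_rows(gripper=[-1, -1, -1, -1, -1, -1], delta_pos=[[3, 1, 2], [6, 2, 4], [6, 2, 6], [6, 2, 7], [6, 2, 7], [6, 2, 7]], turn=[[0, 0, 0], [0, 0, 0], [0, 0, 0], [0, 0, 0], [0, 0, 0], [0, 0, 0]])

```text
time: 2.45
position: [0.4864, 0.1265, 0.1387]
tool_rot: [0.664, 0.748, 0.0, 0.0]
ft_force: [0.0, -0.1, 0.4]
grip_width: 0.087
grip_force: 0.0
```

```bash
python3 - <<'E'
from h import *
import pickle
c=cam("wrist"); save(c,"w2.png",s=1.4); pickle.dump(c,open("w2.pkl","wb"))
o=robot.get_obs();print(o["position"],o["tool_rot"],o["q"][5])
print(proj(c,[[.484,.138,.096],[.484,.138,.07],[.4765,.2032,.048]])*1.4)
go([.484,.138,.091],down(.125))
E
```

```text
[0.48647226 0.12657051 0.13886737] [6.63755822e-01 7.47948968e-01 5.08222524e-04 5.40379353e-04] -0.08725037997924058
[[389.6704495  311.82422568]
 [389.86394407 296.21113008]
 [390.2472928  167.59865866]]
pos cm [ 1.16 -0.12  4.79] turn [ 0.001  0.    -0.006]
```

View pics/w2.png

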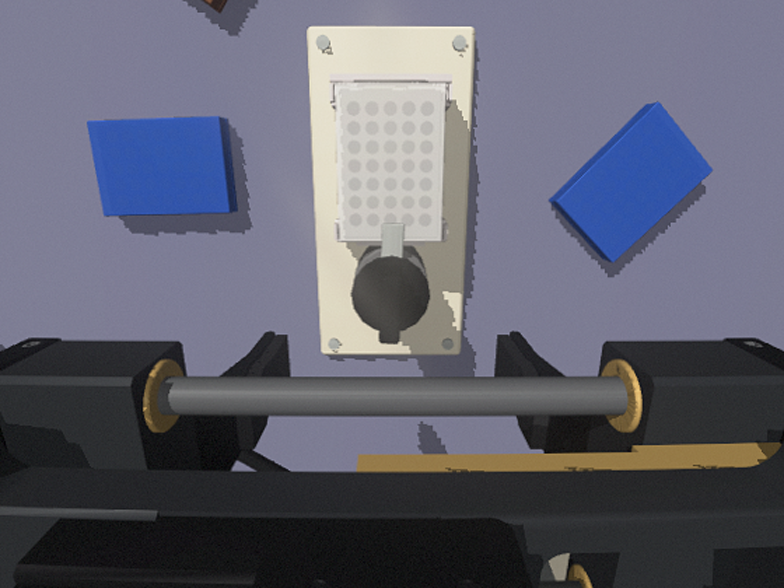

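The disc is centred at (391,294), about 1 mm from prediction, and the bar stands along the seat's y. The lid is centred near (390,164). Next I'll go down and grip the knob.

Emit:
play_rows(gripper=[-1, -1, -1, -1, -1, 0.2, 0.6, 1, 1, 1, 1, 1], delta_pos=[[1.24, -0.06, 0.5], [1.24, -0.06, 2], [1.24, -0.06, 3.8], [1.24, -0.06, 4.75], [1.24, -0.06, 4.75], [1.24, -0.06, 4.75], [1.24, -0.06, 4.75], [1.24, -0.06, 4.75], [1.24, -0.06, 4.75], [1.24, -0.06, 4.75], [1.24, -0.06, 4.75], [1.24, -0.06, 4.75]], turn=[[0, 0, 0], [0, 0, 0], [0, 0, 0], [0, 0, 0], [0, 0, 0], [0, 0, 0], [0, 0, 0], [0, 0, 0], [0, 0, 0], [0, 0, 0], [0, 0, 0], [0, 0, 0]], squeeze=30)

```text
time: 4.0
position: [0.4838, 0.1392, 0.0906]
tool_rot: [0.663, 0.748, -0.0, -0.0]
ft_force: [0.3, 0.4, 0.4]
grip_width: 0.0248
grip_force: 0.0
```

Emit:
play_rows(gripper=[1, 1, 1, 1, 1], delta_pos=[[0, 0, 0], [0, 0, 0], [0, 0, 0], [0, 0, 0], [0, 0, 0]], turn=[[0, 0, 0], [0, 0, 0], [0, 0, 0], [0, 0, 0], [0, 0, 0]])

```text
time: 4.62
position: [0.484, 0.1393, 0.0907]
tool_rot: [0.663, 0.748, 0.0, 0.0]
ft_force: [1.8, 0.4, -1.3]
grip_width: 0.0096
grip_force: 30.0
```

Gripped. Now I'll press.

Emit:
play_rows(gripper=[1, 1, 1, 1, 1, 1, 1], delta_pos=[[0, 0, 0.2], [0, 0, 0.4], [0, 0, 0.6], [0, 0, 0.7], [0, 0, 0.7], [0, 0, 0.7], [0, 0, 0.7]], turn=[[0, 0, 0], [0, 0, 0], [0, 0, 0], [0, 0, 0], [0, 0, 0], [0, 0, 0], [0, 0, 0]])

```text
time: 5.5
position: [0.484, 0.1393, 0.0845]
tool_rot: [0.663, 0.748, 0.0, 0.0]
ft_force: [-0.9, -0.2, 8.5]
grip_width: 0.01
grip_force: 30.0
```

Emit:
play_rows(gripper=[1, 1, 1, 1, 1, 1, 1, 1], delta_pos=[[0, 0, 0.1], [0, 0, 0.12], [0, 0, 0.12], [0, 0, 0.12], [0, 0, 0.12], [0, 0, 0.12], [0, 0, 0.12], [0, 0, 0.12]], turn=[[0, 0, 0], [0, 0, 0.05], [0, 0, 0.12], [0, 0, 0.2], [0, 0, 0.3], [0, 0, 0.4], [0, 0, 0.4], [0, 0, 0.4]])

```text
time: 6.5
position: [0.4844, 0.1392, 0.0835]
tool_rot: [0.799, 0.601, 0.001, 0.001]
ft_force: [-0.4, 0.1, 10.1]
grip_width: 0.0096
grip_force: 30.0
```

```bash
python3 - <<'E'
from h import *
o=robot.get_obs();print(o["position"],o["moment"],o["ft_force"],o["q"][5]); go(o["position"],down(.12-1.35))
E
```

```text
[0.48441471 0.13924308 0.0835386 ] [-0.12932012  0.09803585  0.00414837] [-0.42378057  0.12008005 10.14531149] 0.3380126382367793
pos cm [0. 0. 0.] turn [ 0.001 -0.001  0.95 ]
```

Emit:
play_rows(gripper=[1, 1, 1, 1, 1, 1, 1, 1, 1, 1, 1, 1], delta_pos=[[0, 0, 0], [0, 0, 0], [0, 0, 0], [0, 0, 0], [0, 0, 0], [0, 0, 0], [0, 0, 0], [0, 0, 0], [0, 0, 0], [0, 0, 0], [0, 0, 0], [0, 0, 0]], turn=[[0, 0, 0.12], [0, 0, 0.24], [0, 0, 0.36], [0, 0, 0.48], [0, 0, 0.6], [0, 0, 0.72], [0, 0, 0.82], [0, 0, 0.9], [0, 0, 0.94], [0, 0, 0.97], [0, 0, 0.98], [0, 0, 0.98]])

```text
time: 8.0
position: [0.4851, 0.1387, 0.0836]
tool_rot: [0.988, 0.157, 0.002, 0.001]
ft_force: [0.5, -1.4, 9.2]
grip_width: 0.0098
grip_force: 30.0
```

```bash
python3 - <<'E'
from h import *
o=robot.get_obs();print(o["position"],o["moment"],o["ft_force"],o["q"][5]); go(o["position"],down(.12-1.35))
E
```

```text
[0.48513994 0.13871834 0.083577  ] [-0.3523521  -0.0251168   0.54889644] [ 0.4781892  -1.44413583  9.17678154] 1.3160194392319076
pos cm [0. 0. 0.] turn [ 0.002 -0.003 -0.026]
```

The knob is at its stop, with a moment of 0.55 N m. Now I'll let it up, open and rise.

Emit:
play_rows(gripper=[1, 1, 1, -1, -1, -1, -1, -1, -1, -1, -1], delta_pos=[[0, 0, -0.3], [0, 0, -0.7], [0, 0, -0.7], [0, 0, -0.7], [0, 0, -0.7], [0, 0, -0.7], [0, 0, -0.7], [0, 0, -2.5], [0, 0, -5], [0, 0, -7], [0, 0, -7]], turn=[[0, 0, 0], [0, 0, 0], [0, 0, 0], [0, 0, 0], [0, 0, 0], [0, 0, 0], [0, 0, 0], [0, 0, 0], [0, 0, 0], [0, 0, 0], [0, 0, 0]])

```text
time: 9.38
position: [0.4845, 0.1393, 0.1533]
tool_rot: [0.988, 0.155, 0.001, 0.0]
ft_force: [0.3, -0.1, 0.5]
grip_width: 0.0814
grip_force: 0.0
```

```bash
python3 - <<'E'
from h import *
print(robot.get_obs()["position"]); go([.4763,.2053,.15],down(.125))
E
```

```text
[0.48451868 0.13930061 0.15331143]
pos cm [ 1.23 -6.54  0.33] turn [ 0.002 -0.002 -1.385]
```

Emit:
play_rows(gripper=[-1, -1, -1, -1, -1, -1, -1, -1, -1, -1, -1], delta_pos=[[0, 0, 0], [0, 0, 0], [0, 0, 0], [0, 0, 0], [0, 0, 0], [0, 0, 0], [0, 0, 0], [0, 0, 0], [0, 0, 0], [0, 0, 0], [0, 0, 0]], turn=[[0, 0, -0.15], [0, 0, -0.3], [0, 0, -0.45], [0, 0, -0.6], [0, 0, -0.75], [0, 0, -0.9], [0, 0, -1.05], [0, 0, -1.2], [0, 0, -1.35], [0, 0, -1.385], [0, 0, -1.385]])

```text
time: 10.75
position: [0.4834, 0.1392, 0.1518]
tool_rot: [0.662, 0.749, -0.0, -0.001]
ft_force: [-0.3, -0.2, -0.6]
grip_width: 0.0871
grip_force: 0.0
```

```bash
python3 - <<'E'
from h import *
import pickle
c=cam("wrist"); save(c,"w3.png",s=1.4); pickle.dump(c,open("w3.pkl","wb"))
k=np.array([.4843,.1391]);a=.125;ex=np.array([np.cos(a),np.sin(a)]);ey=np.array([-ex[1],ex[0]])
for x,y in((29,41.5),(-29,41.5),(29,-41.5),(-29,-41.5)): print(x,y,proj(c,[*(k+ex*x/1e3+ey*(y+67)/1e3),.048])*1.4)
go([*(k+ey*.067),.041],down(a))
E
```

```text
29 41.5 [[445.9376225  109.61437778]]
-29 41.5 [[340.55858681 109.97520484]]
29 -41.5 [[441.8932659  257.87955376]]
-29 -41.5 [[345.22167342 258.14439405]]
pos cm [ 6.68  0.08 11.1 ] turn [-0.001 -0.    -0.002]
```

View pics/w3.png

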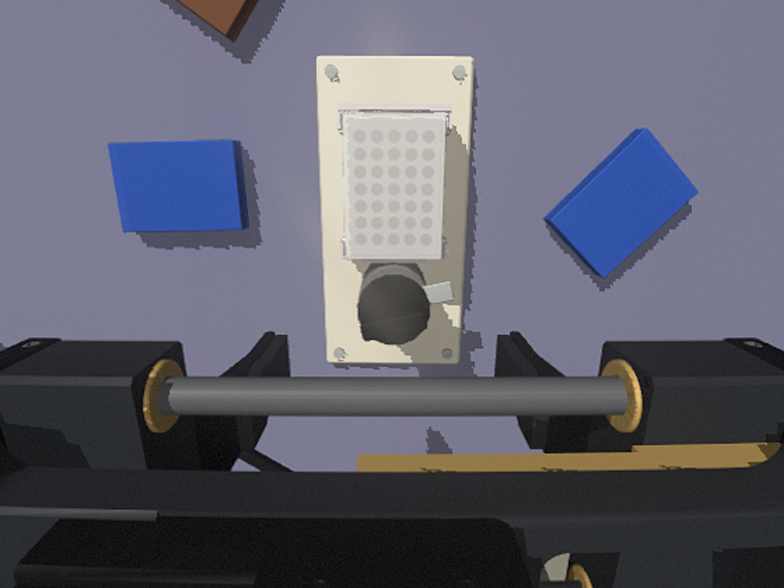

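The keeper has swung clear, to about (440,292). The lid corners, (344,113) to (442,260), match the prediction within about 1.5 mm. Next I'll grasp the plate.

Emit:
play_rows(gripper=[-1, -1, -1, -1, -1, -1, -1, -1, -1, -1], delta_pos=[[3, 0.05, 0], [6.58, 0.08, 0], [6.58, 0.08, 1], [6.58, 0.08, 3.5], [6.58, 0.08, 6], [6.58, 0.08, 8.5], [6.58, 0.08, 10], [6.58, 0.08, 11], [6.58, 0.08, 11.1], [6.58, 0.08, 11.1]], turn=[[0, 0, 0], [0, 0, 0], [0, 0, 0], [0, 0, 0], [0, 0, 0], [0, 0, 0], [0, 0, 0], [0, 0, 0], [0, 0, 0], [0, 0, 0]])

```text
time: 12.05
position: [0.4768, 0.2047, 0.0419]
tool_rot: [0.662, 0.75, 0.0, 0.0]
ft_force: [0.7, 0.2, -0.6]
grip_width: 0.087
grip_force: 0.0
```

Emit:
play_rows(gripper=[0.2, 0.5, 1, 1, 1, 1, 1, 1], delta_pos=[[0, 0, 0], [0, 0, 0], [0, 0, 0], [0, 0, 0], [0, 0, 0], [0, 0, 0], [0, 0, 0], [0, 0, 0]], turn=[[0, 0, 0], [0, 0, 0], [0, 0, 0], [0, 0, 0], [0, 0, 0], [0, 0, 0], [0, 0, 0], [0, 0, 0]], squeeze=20)

```text
time: 13.05
position: [0.4764, 0.2047, 0.0416]
tool_rot: [0.662, 0.75, 0.0, 0.0]
ft_force: [0.2, 0.1, 3.5]
grip_width: 0.0576
grip_force: 20.0
```

```bash
python3 - <<'E'
from h import *
o=robot.get_obs();print(o["position"],o["tool_rot"],o["ft_force"],o["moment"])
g=np.load("foot.npy");gl=np.array([.6318,-.141,.095]);a=g[2]
z=np.array([-np.sin(.4)*np.cos(a),-np.sin(.4)*np.sin(a),np.cos(.4)]);V=gl+.12*z;print("view",V)
y=np.array([-np.sin(a),np.cos(a),0]);x=np.cross(y,z)
R=np.c_[y,x,-z];print(np.linalg.det(R)); np.savez("tgt.npz",V=V,R=R)
E
```

```text
[0.47644587 0.20465609 0.04162621] [6.61549002e-01 7.49901933e-01 7.83854700e-05 4.17049011e-05] [0.23020226 0.06763103 3.52032019] [ 0.03240165 -0.01158567 -0.0304638 ]
view [ 0.58867742 -0.15900429  0.20552732]
1.0000000000000002
```

Emit:
play_rows(gripper=[1, 1, 1, 1, 1, 1, 1, 1, 1], delta_pos=[[0, 0, -0.5], [0, 0, -1.5], [0, 0, -3], [0, 0, -6], [0, 0, -10], [0, 0, -14], [0, 0, -18], [0, 0, -19], [0, 0, -19]], turn=[[0, 0, 0], [0, 0, 0], [0, 0, 0], [0, 0, 0], [0, 0, 0], [0, 0, 0], [0, 0, 0], [0, 0, 0], [0, 0, 0]])

```text
time: 14.18
position: [0.4763, 0.2046, 0.2321]
tool_rot: [0.662, 0.75, 0.001, 0.0]
ft_force: [0.2, -0.6, -0.6]
grip_width: 0.0577
grip_force: 20.0
```

```bash
python3 - <<'E'
from h import *
o=robot.get_obs();print(o["position"],o["q"])
t=np.load("tgt.npz")
go([.52,-.16,.27],down(.3955-np.pi*0)); go([.54,-.23,.27],down(.3955)); go(t["V"],t["R"])
E
```

```text
[0.47627243 0.2046114  0.23206853] [1.89961712e-01 3.96472581e-01 1.70895263e+00 1.46067587e-06
 1.03488094e+00 6.49691543e-02]
pos cm [-36.72  -0.2   -3.8 ] turn [ 0.001  0.    -0.271]
pos cm [-43.92   0.91  -3.8 ] turn [ 0.001  0.    -0.271]
pos cm [-37.48   6.62   2.66] turn [-0.396  0.054 -0.267]
```

Emit:
play_rows(gripper=[1, 1, 1, 1, 1, 1, 1, 1, 1, 1, 1, 1], delta_pos=[[-3, 0, -2], [-8, 1, -4], [-13, 2, -5], [-18, 3, -5], [-23, 4, -5], [-28, 5, -5], [-33, 6, -5], [-38, 7, -5], [-41, 8, -5], [-42.5, 8.5, -5], [-42.5, 8.5, -5], [-42.5, 8.5, -5]], turn=[[0, 0, -0.03], [0, 0, -0.06], [0, 0, -0.09], [0, 0, -0.12], [0, 0, -0.15], [0, 0, -0.18], [0, 0, -0.21], [0, 0, -0.24], [0, 0, -0.26], [0, 0, -0.27], [0, 0, -0.27], [0, 0, -0.27]])

```text
time: 15.68
position: [0.613, -0.2048, 0.2808]
tool_rot: [0.554, 0.832, 0.0, -0.001]
ft_force: [-0.7, 0.3, -0.4]
grip_width: 0.0576
grip_force: 20.0
```

```bash
python3 - <<'E'
from h import *
import pickle
c=cam("wrist"); save(c,"w4.png",s=1.4); pickle.dump(c,open("w4.pkl","wb"))
print(robot.get_obs()["position"])
g=np.load("foot.npy");a,b=np.cos(g[2]),np.sin(g[2])
for x,y,z in((70,55,12),(70,-55,12),(-70,-55,12),(-70,55,12)): print(x,y,proj(c,[g[0]+(a*x-b*y)/1e3,g[1]+(b*x+a*y)/1e3,z/1e3])*1.4)
print(proj(c,[.6318,-.141,.095])*1.4)
E
```

```text
[ 0.61310823 -0.20474535  0.28114763]
70 55 [[522.93558419 141.42996915]]
70 -55 [[514.44544178 257.08116694]]
-70 -55 [[374.61294831 257.08807451]]
-70 55 [[373.28941625 141.07667741]]
[[446.23141177 204.45593613]]
```

View pics/w4.png

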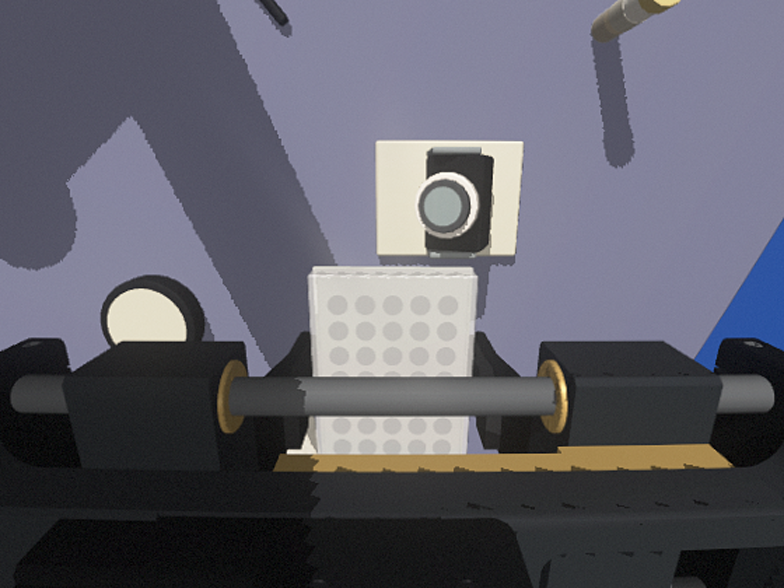

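The wrist view shows the foot corners at (376,141), (523,142), (517,256) and (377,255), and the glass at (444,206), all within 2 mm of my model. The held plate's far lid edge is at row ~275 and its tray edge at ~267. I'll check the plate's offset in the hand and work out the target.

```bash
python3 - <<'E'
from h import *
import pickle
c=pickle.load(open("w4.pkl","rb"));o=robot.get_obs();R0=Ro.from_quat(o["tool_rot"]).as_matrix()
for l in((41.5,29,-7),(41.5,-29,-7),(41.5,29,7),(41.5,-29,7)): print(l,proj(c,o["position"]+R0@(np.array(l)/1e3))*1.4)
t=np.load("tgt.npz");V=t["V"]+[-.0004,-.0008,0];np.savez("tgt2.npz",V=V,R=t["R"]);print(V)
go(V-[0.0,0,-.03],t["R"]);go(V,t["R"])
save(c,"w4c.png",(200,180,360,340),5)
E
```

```text
(41.5, 29, -7) [[478.76340292 274.29374126]]
(41.5, -29, -7) [[305.35919556 274.58263036]]
(41.5, 29, 7) [[471.14004394 265.50842558]]
(41.5, -29, 7) [[312.93889322 265.77346449]]
[ 0.58827742 -0.15980429  0.20552732]
pos cm [ 5.1  -0.55  4.57] turn [-0.401 -0.002  0.   ]
pos cm [ 5.09 -0.55  7.57] turn [-0.401 -0.002  0.   ]
```

View pics/w4c.png

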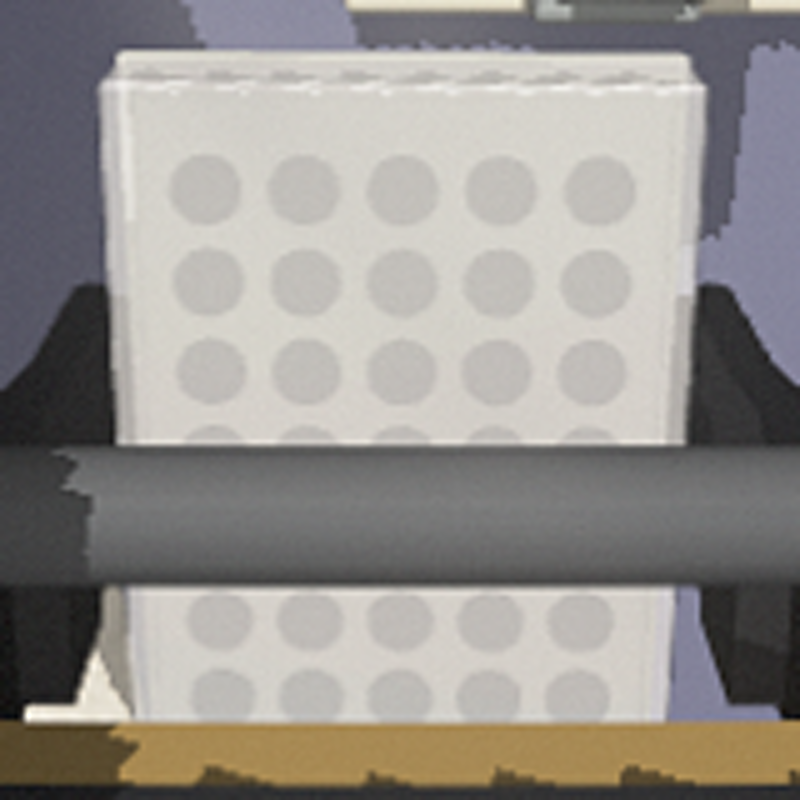

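The crop puts the plate square in the hand and centred within about 0.5 mm. Next I'll move to the view point.

Emit:
play_rows(gripper=[1, 1, 1, 1, 1, 1, 1, 1, 1, 1, 1, 1], delta_pos=[[0.5, 0, 0], [1.5, -0.1, 1], [2.5, -0.2, 2], [3.5, -0.3, 3.2], [4.3, -0.4, 4.6], [4.8, -0.5, 6], [5.1, -0.55, 7], [5.13, -0.55, 7.57], [5.13, -0.55, 7.57], [5.13, -0.55, 7.57], [5.13, -0.55, 7.57], [5.13, -0.55, 7.57]], turn=[[-0.04, 0, 0], [-0.1, 0, 0], [-0.16, 0, 0], [-0.22, 0, 0], [-0.28, 0, 0], [-0.34, 0, 0], [-0.38, -0.002, 0], [-0.4, -0.002, 0], [-0.4, -0.002, 0], [-0.4, -0.002, 0], [-0.4, -0.002, 0], [-0.4, -0.002, 0]])

```text
time: 17.23
position: [0.5892, -0.1612, 0.2061]
tool_rot: [0.543, 0.816, 0.165, 0.111]
ft_force: [-0.5, 0.1, -0.1]
grip_width: 0.0575
grip_force: 20.0
```

```bash
python3 - <<'E'
from h import *
o=robot.get_obs();print(o["position"],o["joint_velocities"].max() if hasattr(o["joint_velocities"],"max") else o["joint_velocities"])
t=np.load("tgt2.npz");go(t["V"],t["R"])
c=cam("scene");save(c,"s5.png",(150,120,330,290),4)
b=[atz]; 
R0=Ro.from_quat(o["tool_rot"]).as_matrix()
for l in((41.5,29,-7),(41.5,-29,-7),(-41.5,-29,-7),(-41.5,29,-7),(41.5,29,7),(-41.5,29,7)): print(l,((proj(c,o["position"]+R0@(np.array(l)/1e3))-[150,120])*4).round(),)
E
```

```text
[ 0.58918585 -0.1611777   0.20613541] 0.003890604271462746
pos cm [ 0.16 -0.05  0.04] turn [0.    0.003 0.   ]
(41.5, 29, -7) [[359. 207.]]
(41.5, -29, -7) [[423. 207.]]
(-41.5, -29, -7) [[324. 165.]]
(-41.5, 29, -7) [[259. 163.]]
(41.5, 29, 7) [[353. 230.]]
(-41.5, 29, 7) [[254. 185.]]
```

View pics/s5.png

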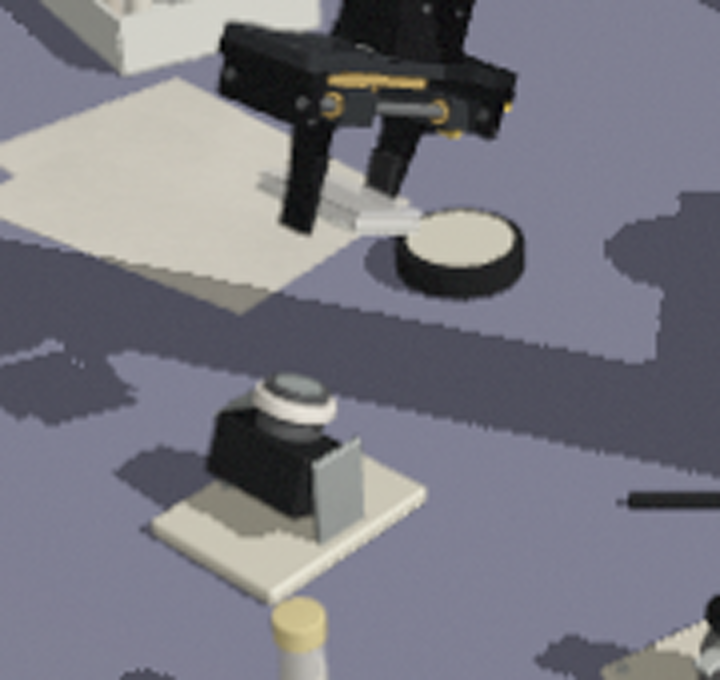

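The scene view shows the plate held square above the lens, with its corners at about (358,210) and (422,210) as predicted. I'll make a final small correction, then hand in.

Emit:
play_rows(gripper=[1, 1, 1, 1, 1, 1, 1, 1], delta_pos=[[0.1, -0.03, 0.02], [0.18, -0.05, 0.04], [0.18, -0.05, 0.04], [0.18, -0.05, 0.04], [0.18, -0.05, 0.04], [0.18, -0.05, 0.04], [0.18, -0.05, 0.04], [0.18, -0.05, 0.04]], turn=[[0, 0.003, 0], [0, 0.003, 0], [0, 0.003, 0], [0, 0.003, 0], [0, 0.003, 0], [0, 0.003, 0], [0, 0.003, 0], [0, 0.003, 0]])

```text
time: 18.27
position: [0.5879, -0.1597, 0.2052]
tool_rot: [0.543, 0.816, 0.166, 0.11]
ft_force: [-0.3, 0.3, -1.2]
grip_width: 0.0575
grip_force: 20.0
```

```bash
python3 - <<'E'
from h import *
t=np.load("tgt2.npz");go(t["V"],t["R"])
o=robot.get_obs();print(o["grip_force"],np.abs(o["joint_velocities"]).max())
print(robot.hand_in())
E
```

```text
pos cm [-0.02  0.04 -0.02] turn [-0.    -0.001 -0.   ]
20.000007105991244 0.0023873530977897572
the job is handed in; nothing more can be done
None
```

I pressed and turned the knob to its stop, and the plate is now held at rest at the camera's view point, measured within about 0.5 mm and 0.001 rad of my target; I handed the job in at about 18 s, and no verdict came back.

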